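# Set the microscope stage's height screw and lock it with its cross pin

### The arm

A 6-joint arm with a two-finger parallel gripper is mounted at the origin on the work surface. World frame = base frame: x ahead of the robot, y to its left, z up, the work surface at z = 0. Lengths are in m, angles in rad, forces in N, time in s.
With the tool pointing down it reaches from about 0.275 to 0.75 m from the base axis. Payload 10.2 kg.
Tool frame: the origin (TCP) lies at the very end of the fingers, on their centre line; the grasp point (between the pads) lies 19 mm behind it; x points along the fingers, y is the direction in which the jaws open and shut, and the axes are right-handed (so a half turn about x gives the same grasp; the last joint's range is limited). The gripper opens to 85 mm and grips with 20 to 120 N. Pads are 22 mm wide; open, the fingers measure 114 mm over their backs; the gripper's body (76 mm by 85 mm) begins 54 mm behind the grasp point. The pads swing forward as they close: fully open they stand 13 mm farther back than shut.
Start: joints at [1.008, 0.313, 1.498, -0, 1.331, -0.223], TCP at [0.175, 0.495, 0.231] pointing down, gripper open.
Joint ranges: [-2.94, 2.94], [-0.97, 2.17], [0.19, 2.56], [-1.23, 4.37], [0.02, 3.11], [-2.88, 2.88]. Speed limits (rad/s): [2.39, 2.39, 3.01, 3.14, 3.14, 3.14].

### API

Orientations are given as a rotation vector (axis times angle).
In Python, from rig import * gives the robot as it stands. The module is installed in compiled form; this text tells all that it offers.
- The arm moves only by the tool send_rows, never from a script. Its argument "rows" is text: rows parted by semicolons, each of 6 numbers parted by spaces: the shift along the tool's x, y, z in m, then the turn, a rotation vector about the tool's x, y, z in rad. In form: dx dy dz wx wy wz; .... A call has 1 to 20 rows; each row is the pose to reach, as a shift and turn from the pose measured when the call began, along the tool's axes at that moment; what a row does not reach only later rows make up. A row lasts 1/10 s, in which the tool goes at most 50 mm and 8.59 degrees, less where a joint would pass 70% of its speed; a pose out of reach is approached as far as the arm can. A call with a gripper value outside its range is refused whole. "grip" is the gripper command: -1 is fully open, 1 is shut, values between are in proportion, set as the call begins (left out, the last holds). The fingers move at their own pace and stop on an object; "grip_force" is the grip in N (left out, the last holds). Time passes only in rows, so rows that repeat a pose let the fingers close. It gives the time, the measured TCP pose, the force and the opening at its end, in the units of the state.
- state(): the state, without advancing time (a new reading comes with each control period).
- grab_frame(name): name is "scene" or "top" or "wrist"; returns a dict with "img" (420x560x3 uint8, blue, green, red), "depth" (420x560 float32, m along the optical axis (not along the pixel's ray), 0 where there is no reading), "vertical_fov" (degrees; the focal length in pixels is half the picture's height over the tangent of half this angle, whatever the lens; pixels are square), "cx", "cy" (the principal point, pixels), "k1" (the pictures are not rectified: a ray, as slopes to the right and down, at radius r is drawn at 1 + k1 r^2 times it, then the intrinsics apply), "R" (3x3) and "t" (3): a world point X has camera coordinates R X + t. Camera axes: x right, y down, z forward; pixel columns grow to the right and rows downward; lengths in m; the calibration is good to about 2 mm. A picture is of the moment at which its call begins.
- hand_in(): hands the job in, once; it reports no verdict.
Trained networks look in the newest picture that a camera, given by its name, has taken for a name from the list of things; names that differ only in an ending like _2 or _b are one class to them, and where a whole thing is asked for, a point or a joint stands for the part that bears it (a point fixed in the world has none). Each returns a list of dicts, best first, with "conf" (0 to 1); they miss things now and then, are a little off and sometimes report something else, mostly with a low value. They report only what shows in the picture. A call takes as long as a camera call.
- regions_of(name, camera): "region" (420x560 bool, what is visible of it) and "uv" ([column, row] in pixels, amid what is visible of it).
- tip_of(name, camera): "uv" ([column, row] in pixels: a listed point, or the origin of a listed thing).
The state is a dict: "time_s": time; "joint_positions": joint angles; "joint_vel": joint speeds; "tau": joint torques, N m; "eef_pos": TCP position; "tcp_rot": TCP orientation; "ft_force": force on the tool from outside, world axes, zero at the start; "ft_torque": the same for the moment, N m; "finger_gap": opening from 0.0 (shut) to 1.0 (fully open).
Only numpy, scipy, OpenCV 4.12 (cv2) and the standard library are available. Lean on these libraries where they do the work, as an engineer would, in place of code of your own. Each camera call takes 0.05 s, during which the arm holds its last target. There are 200 camera calls.

### The job

On the white microscope stage unit, screw the ball-knobbed height screw down (clockwise seen from above) until it stops, then back it off a sixth of a turn so that the slot across its collar lines up with the cross pin. Push the pin fully home through the slot, let go, and leave the slide box, the oil bottle and the objective where they are.

Things in the scene. Friction and masses are not known exactly. Their poses are not given: they have to be found in the camera images.
- unit: White casting of the stage unit, fixed. Origin on the table under the screw's vertical axis; z up, x towards the cross pin's head. Base 14 mm high, x -130 to 75, y +-50 mm. On the axis, upwards: white boss 60 mm across up to 53 mm, steel thread, collar, neck 12 mm thick, ball knob. Low black specimen stage at x -41 to -126 mm, y +-65 mm, top at 56 mm.
- ball_center (a point): Centre of the smooth black ball knob, 36 mm across, on the screw's axis. It rises and sinks with the screw; its axes stay those of the unit and do not turn. A grip above or below its widest part, at this height, slips. It is 120 mm above the table at the lower stop, 122 mm when the slot lines up.
- screw_thread (a point): Point on the screw's axis, top of the boss, fixed to the unit. Right-hand thread, 12 mm of height per turn, clockwise from above goes down. It starts 0.8 to 1.15 turns above its lower end stop, which is hard: there only the grip slips. Turning takes about 0.12 N m, and the screw stays where it is left.
- collar_top (a point): Centre of the top of the steel collar (48 mm across), 38 mm below the ball's centre, axes not turning. A slot 12.5 mm wide, 20 mm deep, open at the top, runs right across it. It lines up with the pin (within about 0.15 rad) only 60 degrees anticlockwise back from the lower stop; half or whole turns higher it stands too high and the pin strikes the collar.
- pin_head (a point): Centre of the outer face of the cross pin's upright steel head (disc 18 mm across, 8 mm thick). Moves with the pin; axes of the unit: push along -x of the unit. 70 mm above the table, 72 mm from the screw's axis when home, about 130 mm at the start. Pin 8 mm thick, round nose, in a white guide block (x 36 to 62, y +-18 mm, top at 82 mm); friction 1.5 N.
- lock_pin (a joint): How far the cross pin is pushed in, m: 0 fully out, 0.062 fully home (a hard stop; the head is then 2 mm from the guide, the nose stands out beyond the collar). If the slot is not lined up, the pin stops against the collar at about 0.010.
- slide_box: Closed grey box with a white lid, for slides, 100 x 85 x 34 mm, loose, a bystander. Origin at the centre of its underside.
- oil_bottle: Small amber bottle with a black cap, 32 mm across, 65 mm high, loose, a bystander. Origin at the centre of its underside.
- objective: Metal objective lens standing on end, 25 mm across, 42 mm high, loose, a bystander. Origin at the centre of its underside.

How it is judged:
By the outcome, as a careful person would: the job done as asked, in the order asked, and still so for the second after the job is handed in, with the robot touching nothing.
It also fails if it takes over 72 s, if anything falls off the work surface, if the arm or the gripper's body presses on something with over 40 N, if the wrist force passes 120 N, or if a joint passes its speed limit or range.

## Working session

There is one attempt and no reset: what is moved stays moved. The work goes in short steps, Python scripts to look and compute and a tool call to move; the robot and the scene stay as the last step left them, time stands still between calls to the robot, and variables do not carry over. Pictures are saved under pics/ and viewed, about 8 in all and at most 12, crops included, and the job is handed in when it is done.

Besides the shell and the picture viewer there is one more tool, called by a JSON object that holds its "op" and its "data". send_rows: Moves the arm, as the interface text tells. Its arguments: {"type":"object","properties":{"rows":{"type":"string"},"grip":{"type":"number"},"grip_force":{"type":"number"}},"required":["rows"]}

```bash
mkdir -p pics
cat > h.py <<'E'
from rig import *
import numpy as np, cv2
from scipy.spatial.transform import Rotation as Ro
def K(f):
    H=f["img"].shape[0]; F=H/2/np.tan(np.radians(f["vertical_fov"])/2)
    return np.array([[F,0,f["cx"]],[0,F,f["cy"]],[0,0,1.]])
def ray(f,uv):
    p=np.array([[uv]],float); k=np.array([f["k1"],0,0,0,0])
    s=cv2.undistortPoints(p,K(f),k)[0,0]
    d=np.array(f["R"]).T@np.array([s[0],s[1],1]); o=-np.array(f["R"]).T@np.array(f["t"])
    return o,d
def atz(f,uv,z):
    o,d=ray(f,uv); return o+d*(z-o[2])/d[2]
def atd(f,uv):
    u,v=np.round(uv).astype(int); o,d=ray(f,uv); w=f["depth"][max(v-1,0):v+2,max(u-1,0):u+2]; w=w[w>0]
    return o+d*np.median(w) if w.size else None
E
python3 - <<'E'
from h import *
np.set_printoptions(precision=4,suppress=True)
s=state(); print(s["eef_pos"],s["tcp_rot"],s["time_s"])
ims=[]
for c in ["scene","top"]:
    f=grab_frame(c); cv2.imwrite(f"pics/{c}0.png",f["img"]); np.savez(f"{c}0.npz",**f); print(c,f["vertical_fov"],f["k1"],-np.array(f["R"]).T@f["t"])
    for n in ["unit","ball_center","screw_thread","collar_top","pin_head","slide_box","oil_bottle","objective"]:
        for r in tip_of(n,c)[:2]:
            print(n,round(r["conf"],2),np.round(r["uv"],1),atd(f,r["uv"]))
E
```

```text
[0.1749 0.4948 0.2307] [ 0.2658  1.5548 -0.2676] 0.0
scene 48.14376575362384 -0.11837736246314366 [ 0.9959 -0.1359  0.684 ]
unit 0.64 [290.3 206.5] [ 0.5303 -0.0386  0.0411]
ball_center 0.84 [290.6 153.3] [ 0.5067 -0.0365  0.1478]
screw_thread 0.92 [291.6 186.2] [ 0.5135 -0.0342  0.0745]
collar_top 0.81 [295.1 174.4] [ 0.505  -0.0274  0.0938]
pin_head 0.25 [292.  155.2] [ 0.5094 -0.0347  0.146 ]
slide_box 0.95 [296.5 290.1] [ 0.6831 -0.0559  0.0342]
slide_box 0.48 [365.4 169.8] [0.4984 0.0973 0.0756]
oil_bottle 0.69 [228.1 174.5] [ 0.456  -0.1362  0.0568]
oil_bottle 0.31 [293.4 173.4] [ 0.5058 -0.0305  0.0977]
objective 0.39 [287.1 158.2] [ 0.5103 -0.0425  0.1414]
top 46.94135595320846 -0.07991030638216401 [ 0.4473 -0.0678  0.8069]
unit 0.72 [274.2 257.7] [ 0.4945 -0.0433  0.141 ]
ball_center 0.78 [266.1 250.4] [ 0.504  -0.0325  0.1475]
screw_thread 0.82 [269.9 259.4] [ 0.492  -0.0375  0.1436]
collar_top 0.77 [267.  253.5] [ 0.4997 -0.0337  0.1472]
pin_head 0.56 [185.6 263.9] [0.4892 0.0937 0.0762]
slide_box 0.96 [281.  165.7] [ 0.6536 -0.0499  0.0332]
oil_bottle 0.96 [331.4 320.6] [ 0.4045 -0.1284  0.045 ]
objective 0.65 [261.4 325.2] [ 0.3968 -0.0203  0.0416]
```

```bash
python3 -c "
import cv2,numpy as np
a=cv2.imread('pics/scene0.png');b=cv2.imread('pics/top0.png')
cv2.imwrite('pics/v1.png',cv2.resize(a,(800,600)))
cv2.imwrite('pics/v2.png',cv2.resize(b,(800,600)))"
```

```text
(no output)
```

View pics/v1.png

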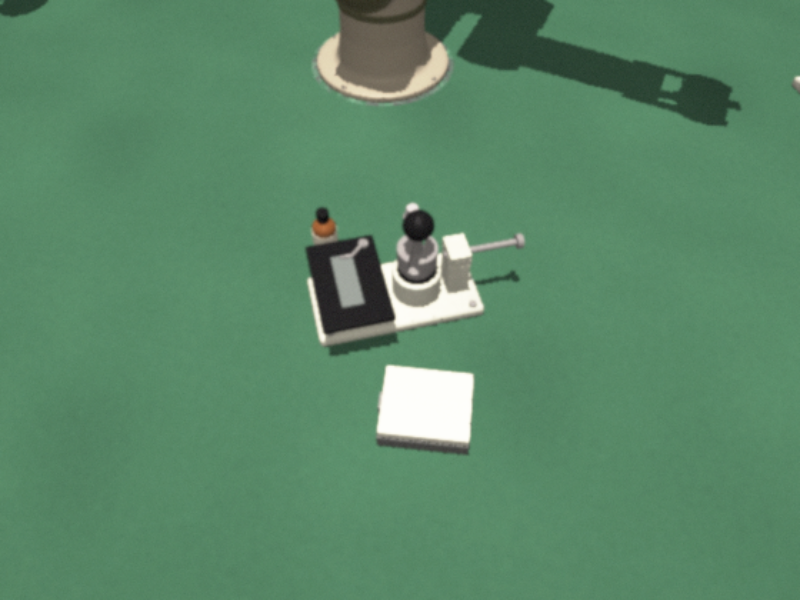

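View pics/v2.png

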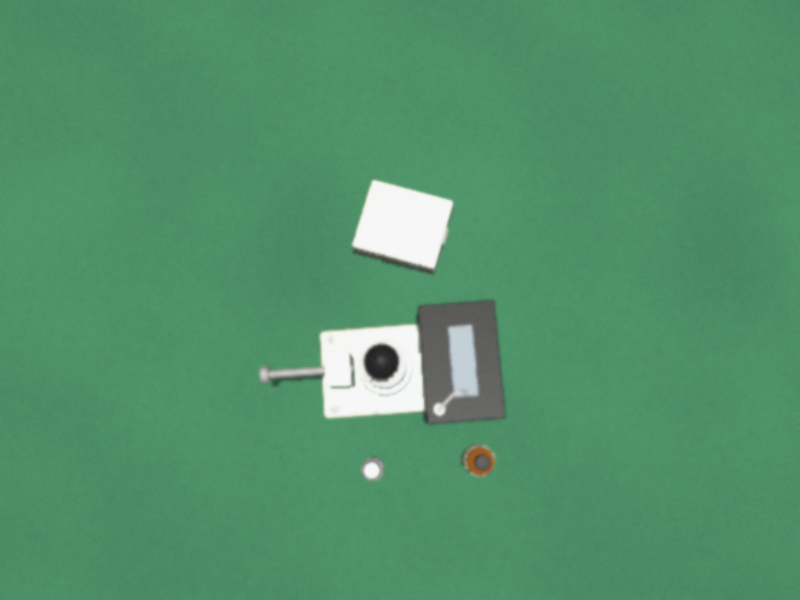

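The scene view shows the unit with the ball at (418,225) and the pin head at (520,240), and the pin is out. The top view shows the ball at (381,361), the pin head at (264,374), the objective at (372,468), the bottle at (480,460) and the slide box at (403,224).

```bash
cat >> h.py <<'E'
def ball(f,cam):
    m=regions_of("ball_center",cam)
    from scipy.optimize import least_squares
    u=np.array([266.,251]) if cam=="top" else np.array([291.,155])
    P=[]
    for du in range(-16,17):
        for dv in range(-16,17):
            q=u+[du,dv]; p=atd(f,q); c=f["img"][int(q[1]),int(q[0])]
            if p is not None and p[2]>.115 and c.max()<70: P.append(p)
    P=np.array(P); c0=P.mean(0)-[0,0,.01]
    r=least_squares(lambda c:np.linalg.norm(P-c,axis=1)-.018,c0,loss="soft_l1",f_scale=.001)
    return r.x,len(P),np.abs(r.fun).mean()
E
python3 - <<'E'
from h import *
np.set_printoptions(precision=4,suppress=True)
for c in ["scene","top"]:
    f=grab_frame(c); print(c,ball(f,c))
    for uv in ([(364,168.5)] if c=="scene" else [(185.5,262)]): print("head",atz(f,uv,.075),atd(f,uv))
    if c=="top":
        m=f["img"].min(2)>170; m[:220]=0; m[300:]=0;m[:,300:]=0;m[:,:222]=0
        for uv in [(224.5,233),(226.5,292),(292,228),(296,288)]: print(atz(f,uv,.014))
s=state(); R=Ro.from_rotvec(s["tcp_rot"]).as_matrix(); print(R)
E
```

```text
scene (array([ 0.4997, -0.0324,  0.1305]), 353, np.float64(0.0004334041930665112))
head [0.4947 0.0959 0.075 ] [0.4962 0.0952 0.0768]
top (array([ 0.5022, -0.0322,  0.1293]), 398, np.float64(0.00028563149529041654))
head [0.4922 0.0942 0.075 ] [0.492  0.0936 0.0776]
[0.5442 0.044  0.014 ]
[0.4475 0.0387 0.014 ]
[ 0.5525 -0.0679  0.014 ]
[ 0.4545 -0.0742  0.014 ]
[[-0.      0.3333  0.9428]
 [ 0.      0.9428 -0.3333]
 [-1.      0.     -0.    ]]
```

{"op": "send_rows", "data": {"rows": "0.03 -0.388 0.483 -1.3 0 0;0.03 -0.388 0.483 -1.3 0 0;0.03 -0.388 0.483 -1.3 0 0;0.03 -0.388 0.483 -1.3 0 0;0.03 -0.388 0.483 -1.3 0 0;0.03 -0.388 0.483 -1.3 0 0;0.03 -0.388 0.483 -1.3 0 0;0.03 -0.388 0.483 -1.3 0 0;0.03 -0.388 0.483 -1.3 0 0;0.03 -0.388 0.483 -1.3 0 0;0.03 -0.388 0.483 -1.3 0 0;0.03 -0.388 0.483 -1.3 0 0;0.03 -0.388 0.483 -1.3 0 0;0.03 -0.388 0.483 -1.3 0 0;0.03 -0.388 0.483 -1.3 0 0;0.03 -0.388 0.483 -1.3 0 0;0.03 -0.388 0.483 -1.3 0 0;0.03 -0.388 0.483 -1.3 0 0", "grip": -1}}

```text
time_s: 2.9
eef_pos: [0.5007, -0.0307, 0.2016]
tcp_rot: [-0.75, 1.437, 0.75]
ft_force: [-0.8, 0.0, -0.1]
finger_gap: 1.001
```

Run:
```python
from h import *
np.set_printoptions(precision=4,suppress=True)
s=state(); print(s); print(Ro.from_rotvec(s["tcp_rot"]).as_matrix())
f=grab_frame("wrist"); cv2.imwrite("pics/w1.png",f["img"])
P=[]
for r in regions_of("ball_center","wrist")[:1]:
    print(r["conf"],r["uv"])
    from scipy.optimize import least_squares
    for v,u in np.argwhere(cv2.erode(r["region"].astype(np.uint8),np.ones((9,9))))[::11]:
        p=atd(f,[u,v]); 
        if p is not None and p[2]>.11:P.append(p)
    P=np.array(P)
    q=least_squares(lambda c:np.linalg.norm(P-c,axis=1)-.018,P.mean(0)-[0,0,.01],loss="soft_l1",f_scale=.001); print(q.x,len(P),np.abs(q.fun).mean())
```

```text
{'time_s': 2.9, 'joint_positions': array([-0.2952,  0.2871,  1.6126,  0.0001,  1.2415, -2.8278]), 'joint_vel': array([-0.0019,  0.0008, -0.0049,  0.0003, -0.0017, -0.0021]), 'tau': array([ -0.4192, -38.7279, -25.0771,  -0.0086,  -0.0054,   0.0047]), 'eef_pos': array([ 0.5007, -0.0307,  0.2016]), 'tcp_rot': array([-0.7501,  1.4372,  0.7498]), 'ft_force': array([-0.8195,  0.0084, -0.0889]), 'ft_torque': array([-0.0108,  0.0011, -0.0069]), 'finger_gap': 1.0013829751958956}
[[ 0.0003 -0.8202  0.5721]
 [-0.      0.5721  0.8202]
 [-1.     -0.0003  0.0002]]
0.57 [278.4, 206.3]
[ 0.5037 -0.0315  0.1286] 146 0.0001577330083632937
```

{"op": "send_rows", "data": {"rows": "0.03 -0.002 0 0 0 0;0.06 -0.002 0 0 0 0;0.085 -0.002 0 0 0 0;0.0915 -0.002 0 0 0 0;0.0915 -0.002 0 0 0 0"}}

```text
time_s: 3.5
eef_pos: [0.5023, -0.0317, 0.1101]
tcp_rot: [-0.75, 1.438, 0.751]
ft_force: [-0.1, 0.2, 0.4]
finger_gap: 1.001
```

{"op": "send_rows", "data": {"rows": "0 0 0 0 0 0;0 0 0 0 0 0;0 0 0 0 0 0;0 0 0 0 0 0;0 0 0 0 0 0;0 0 0 0 0 0;0 0 0 0 0 0;0 0 0 0 0 0", "grip": 1, "grip_force": 50}}

```text
time_s: 4.3
eef_pos: [0.5028, -0.0318, 0.111]
tcp_rot: [-0.751, 1.436, 0.75]
ft_force: [-0.3, 0.0, 5.9]
finger_gap: 0.395
```

Run:
```python
from h import *
s=state(); print(s["eef_pos"],s["ft_force"],s["ft_torque"],s["finger_gap"],s["joint_positions"][5])
f=grab_frame("wrist"); cv2.imwrite("pics/w2.png",f["img"])
```

```text
[ 0.50282447 -0.03179871  0.11096995] [-0.33453417  0.01143729  5.87112911] [0.10053013 0.17495162 0.0095459 ] 0.39467554922640846 -2.8291403421911734
```

View pics/w2.png

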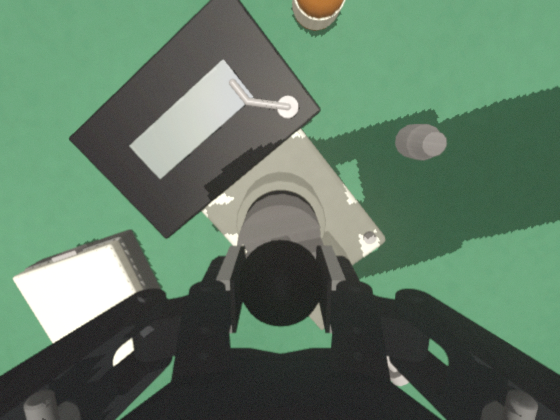

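The wrist view shows the ball at (282,283) centred between the pads. The gap of 0.395 (33.6 mm) and the 5.9 N upward force suggest the grip is a little above the equator, so I'll regrip 4 mm lower and compare.

{"op": "send_rows", "data": {"rows": "0 0 0 0 0 0;0 0 0 0 0 0;0.003 0 0 0 0 0;0.0045 0 0 0 0 0", "grip": -0.1}}

```text
time_s: 4.75
eef_pos: [0.5026, -0.0318, 0.106]
tcp_rot: [-0.751, 1.437, 0.75]
ft_force: [1.0, 0.0, -0.8]
finger_gap: 0.548
```

{"op": "send_rows", "data": {"rows": "0 0 0 0 0 0;0 0 0 0 0 0;0 0 0 0 0 0;0 0 0 0 0 0;0 0 0 0 0 0;0 0 0 0 0 0", "grip": 1, "grip_force": 50}}

```text
time_s: 5.35
eef_pos: [0.5026, -0.0318, 0.106]
tcp_rot: [-0.751, 1.437, 0.75]
ft_force: [0.6, -0.2, -0.1]
finger_gap: 0.393
```

{"op": "send_rows", "data": {"rows": "0.0003 0 0 0.14 0 0;0.0005 0 0 0.28 0 0;0.0008 0 0 0.42 0 0;0.0011 0 0 0.56 0 0;0.0013 0 0 0.7 0 0;0.0016 0 0 0.84 0 0;0.0019 0 0 0.98 0 0;0.0021 0 0 1.12 0 0;0.0024 0 0 1.26 0 0;0.0027 0 0 1.4 0 0"}}

```text
time_s: 6.35
eef_pos: [0.5027, -0.0316, 0.1033]
tcp_rot: [0.348, 1.542, -0.347]
ft_force: [1.6, 0.6, -0.1]
finger_gap: 0.397
```

```bash
cat > st.py <<'E'
from h import *
np.set_printoptions(precision=4,suppress=True)
s=state(); print(s["time_s"],s["eef_pos"],s["ft_force"],s["ft_torque"],s["finger_gap"],s["joint_positions"]); print(Ro.from_rotvec(s["tcp_rot"]).as_matrix())
for c in ["top","scene"]:
    f=grab_frame(c); cv2.imwrite(f"pics/{c}_{s['time_s']:.1f}.png",f["img"])
    for n in ["collar_top","pin_head","ball_center"]:
        print(c,n,[(round(r["conf"],2),np.round(r["uv"],1),atd(f,r["uv"])) for r in tip_of(n,c)[:1]])
E
python3 st.py
```

```text
6.35 [ 0.5027 -0.0316  0.1033] [ 1.567   0.6034 -0.0837] [ 0.1764 -0.0752  0.148 ] 0.39725429302878246 [-0.296   0.4093  1.7251  0.0003  1.0064 -1.4236]
[[ 0.0008  0.429   0.9033]
 [ 0.0001  0.9033 -0.429 ]
 [-1.      0.0004  0.0007]]
top collar_top []
top pin_head []
top ball_center []
scene collar_top [(0.96, array([294.6, 174.1]), array([ 0.5015, -0.0275,  0.0904]))]
scene pin_head [(0.74, array([290.1, 188.8]), array([ 0.5225, -0.0385,  0.0797]))]
scene ball_center [(0.6, array([293.4, 157.2]), array([ 0.511 , -0.0327,  0.1429]))]
```

{"op": "send_rows", "data": {"rows": "0.0003 0 0 0.14 0 0;0.0005 0 0 0.28 0 0;0.0008 0 0 0.42 0 0;0.0011 0 0 0.56 0 0;0.0013 0 0 0.7 0 0;0.0016 0 0 0.84 0 0;0.0019 0 0 0.98 0 0;0.0021 0 0 1.12 0 0;0.0024 0 0 1.26 0 0;0.0027 0 0 1.4 0 0;0.0029 0 0 1.54 0 0;0.0032 0 0 1.68 0 0;0.0035 0 0 1.82 0 0;0.0037 0 0 1.96 0 0;0.004 0 0 2.1 0 0;0.0043 0 0 2.24 0 0;0.0045 0 0 2.38 0 0;0.0048 0 0 2.52 0 0;0.0051 0 0 2.66 0 0"}}

```text
time_s: 8.65
eef_pos: [0.5027, -0.0318, 0.0982]
tcp_rot: [2.201, 0.045, -2.199]
ft_force: [-0.3, 1.1, -0.0]
finger_gap: 0.39
```

{"op": "send_rows", "data": {"rows": "0.0003 0 0 0.14 0 0;0.0005 0 0 0.28 0 0;0.0008 0 0 0.42 0 0;0.0011 0 0 0.56 0 0;0.0013 0 0 0.7 0 0;0.0016 0 0 0.84 0 0;0.0019 0 0 0.98 0 0;0.0021 0 0 1.12 0 0"}}

```text
time_s: 9.45
eef_pos: [0.5026, -0.032, 0.0961]
tcp_rot: [-1.56, 0.938, 1.558]
ft_force: [0.1, -0.6, -0.7]
finger_gap: 0.396
```

```bash
python3 st.py
```

```text
9.45 [ 0.5026 -0.032   0.0961] [ 0.0867 -0.5928 -0.732 ] [-0.0581  0.0113  0.1228] 0.39618704447720016 [-0.2962  0.4199  1.7316 -0.0009  0.9893  2.3576]
[[ 0.0006 -0.8831 -0.4691]
 [-0.0009 -0.4691  0.8831]
 [-1.     -0.0001 -0.0011]]
top collar_top []
top pin_head []
top ball_center [(0.63, array([331.8, 320.6]), array([ 0.4048, -0.1285,  0.0511]))]
scene collar_top [(0.47, array([228.9, 171.6]), array([ 0.4497, -0.1342,  0.0569]))]
scene pin_head [(0.75, array([366.1, 169.2]), array([0.4969, 0.099 , 0.0751]))]
scene ball_center [(0.62, array([292.2, 158.4]), array([ 0.5077, -0.0338,  0.1367]))]
```

{"op": "send_rows", "data": {"rows": "0 0 0 0 0 0;0 0 0 0 0 0;0 0 0 0 0 0;0 0 0 -0.14 0 0;0 0 0 -0.28 0 0;0 0 0 -0.42 0 0;0 0 0 -0.56 0 0;0 0 0 -0.7 0 0;0 0 0 -0.84 0 0;0 0 0 -0.98 0 0;0 0 0 -1.12 0 0;0 0 0 -1.26 0 0;0 0 0 -1.4 0 0;0 0 0 -1.54 0 0;0 0 0 -1.68 0 0;0 0 0 -1.82 0 0;0 0 0 -1.96 0 0;0 0 0 -2.1 0 0;0 0 0 -2.24 0 0;0 0 0 -2.38 0 0", "grip": -0.3}}

```text
time_s: 11.85
eef_pos: [0.5026, -0.0319, 0.0961]
tcp_rot: [1.399, 1.073, -1.399]
ft_force: [-0.3, 0.7, 0.2]
finger_gap: 0.649
```

{"op": "send_rows", "data": {"rows": "0 0 0 0 0 0;0 0 0 0 0 0;0 0 0 0 0 0;0 0 0 0 0 0;0 0 0 0 0 0;0 0 0 0 0 0;0 0 0 0 0 0", "grip": 1, "grip_force": 50}}

```text
time_s: 12.55
eef_pos: [0.5029, -0.032, 0.0964]
tcp_rot: [1.4, 1.072, -1.399]
ft_force: [-0.8, -0.1, 6.0]
finger_gap: 0.392
```

{"op": "send_rows", "data": {"rows": "0.0003 0 0 0.14 0 0;0.0005 0 0 0.28 0 0;0.0008 0 0 0.42 0 0"}}

```text
time_s: 12.85
eef_pos: [0.5029, -0.0322, 0.0959]
tcp_rot: [1.693, 0.801, -1.692]
ft_force: [-1.0, 0.2, 7.4]
finger_gap: 0.396
```

```bash
python3 st.py
```

```text
12.85 [ 0.5029 -0.0322  0.0959] [-1.0273  0.1756  7.4404] [-0.038   0.0919  1.1042] 0.39603416292627314 [-0.296   0.4203  1.7315 -0.0019  0.9878  0.39  ]
[[ 0.0014  0.7745 -0.6326]
 [-0.0021 -0.6326 -0.7745]
 [-1.      0.0024  0.0007]]
top collar_top []
top pin_head []
top ball_center []
scene collar_top [(0.79, array([295.4, 179.6]), array([ 0.4998, -0.0253,  0.0737]))]
scene pin_head [(0.7, array([363. , 169.2]), array([0.4973, 0.0932, 0.0766]))]
scene ball_center [(0.91, array([292.5, 158.3]), array([ 0.5297, -0.038 ,  0.1615]))]
```

{"op": "send_rows", "data": {"rows": "0 0 0 0.07 0 0;0 0 0 0.14 0 0;0 0 0 0.14 0 0"}}

```text
time_s: 13.55
eef_pos: [0.5031, -0.032, 0.0959]
tcp_rot: [1.783, 0.7, -1.781]
ft_force: [-0.7, 0.7, 3.7]
finger_gap: 0.396
```

```bash
python3 st.py
```

```text
13.55 [ 0.5031 -0.032   0.0959] [-0.654   0.7115  3.6579] [0.0532 0.0874 0.7262] 0.3962756948267813 [-0.2957  0.4203  1.7315 -0.0015  0.9875  0.5253]
[[ 0.0019  0.6821 -0.7313]
 [-0.0019 -0.7313 -0.6821]
 [-1.      0.0027 -0.0001]]
top collar_top []
top pin_head []
top ball_center []
scene collar_top [(0.62, array([294.3, 178.3]), array([ 0.5045, -0.0283,  0.0833]))]
scene pin_head [(0.57, array([364.3, 170.8]), array([0.4988, 0.0955, 0.0738]))]
scene ball_center [(0.55, array([291. , 159.4]), array([ 0.5226, -0.0387,  0.1515]))]
```

{"op": "send_rows", "data": {"rows": "-0.0002 0 0 -0.14 0 0;-0.0005 0 0 -0.28 0 0;-0.0008 0 0 -0.42 0 0;-0.0011 0 0 -0.56 0 0;-0.0013 0 0 -0.7 0 0;-0.0016 0 0 -0.84 0 0;-0.0019 0 0 -0.98 0 0;-0.002 0 0 -1.06 0 0;-0.002 0 0 -1.06 0 0"}}

```text
time_s: 14.85
eef_pos: [0.5032, -0.032, 0.0979]
tcp_rot: [1.031, 1.31, -1.03]
ft_force: [-0.2, 1.4, 2.6]
finger_gap: 0.399
```

```bash
python3 st.py
```

```text
14.85 [ 0.5032 -0.032   0.0979] [-0.1504  1.388   2.6399] [ 0.1019 -0.0673  0.0984] 0.39855423514315386 [-0.2962  0.4174  1.7297 -0.0004  0.9921 -0.5352]
[[ 0.0023  0.9715  0.2369]
 [-0.001   0.2369 -0.9715]
 [-1.      0.002   0.0015]]
top collar_top []
top pin_head []
top ball_center []
scene collar_top [(0.83, array([291.6, 175.9]), array([ 0.5241, -0.0371,  0.114 ]))]
scene pin_head [(0.57, array([366.2, 171.1]), array([0.4984, 0.0993, 0.0718]))]
scene ball_center [(0.71, array([293.3, 158.8]), array([ 0.529 , -0.0366,  0.1594]))]
```

{"op": "send_rows", "data": {"rows": "0 0 0 0 0 0;0 0 0 0 0 0;0 0 0 0 0 0;0 0 0 0 0 0;-0.02 0 0 0 0 0;-0.05 0 0 0 0 0;-0.09 0 0 0 0 0;-0.12 0 0 0 0 0;-0.12 0 0 0 0 0", "grip": -1}}

```text
time_s: 16.15
eef_pos: [0.5043, -0.0323, 0.2218]
tcp_rot: [1.032, 1.303, -1.027]
ft_force: [-0.9, 0.2, -0.4]
finger_gap: 1.001
```

```bash
python3 st.py
python3 - <<'E'
from h import *
f=grab_frame("scene"); g=grab_frame("wrist"); np.savez("s2.npz",**f); print(ball(f,"scene"))
a=cv2.resize(f["img"][120:225,230:390],None,fx=5,fy=5,interpolation=cv2.INTER_CUBIC)
cv2.imwrite("pics/v4.png",a); cv2.imwrite("pics/w4.png",g["img"])
E
```

```text
16.15 [ 0.5043 -0.0323  0.2218] [-0.9193  0.1854 -0.45  ] [-0.0244 -0.0124  0.1164] 1.0013100509981732 [-0.2956  0.272   1.5777 -0.0008  1.2819 -0.5346]
[[ 0.0093  0.9715  0.2368]
 [-0.0037  0.2369 -0.9715]
 [-1.      0.0082  0.0058]]
top collar_top []
top pin_head [(0.61, array([184.6, 262. ]), array([0.492 , 0.0951, 0.0773]))]
top ball_center []
scene collar_top [(0.85, array([293.1, 178.3]), array([ 0.5068, -0.0308,  0.0865]))]
scene pin_head [(0.57, array([365.4, 171.2]), array([0.4993, 0.0975, 0.0729]))]
scene ball_center [(0.96, array([292.6, 159. ]), array([ 0.5095, -0.0335,  0.1372]))]
(array([ 0.49970415, -0.03235857,  0.12280572]), 372, np.float64(0.0002926136109380046))
```

View pics/v4.png

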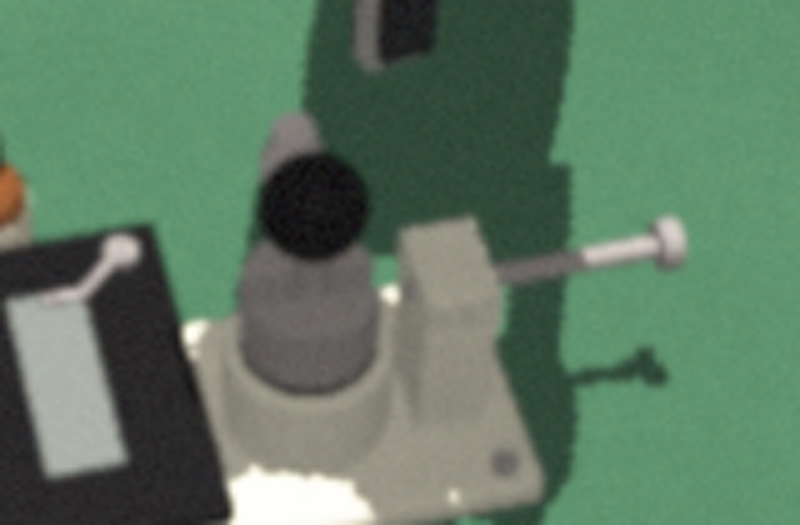

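View pics/w4.png

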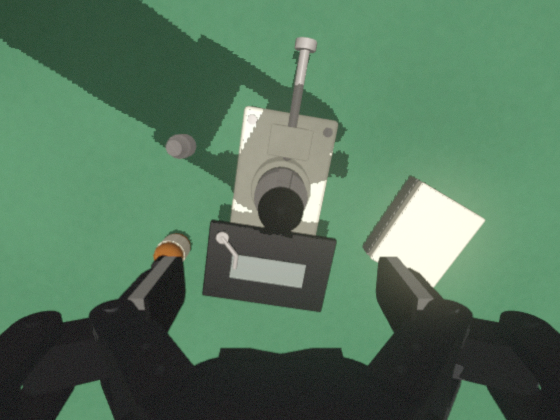

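The scene crop shows the screw down, with the ball at (315,205) and the pin still out with its head at (668,243). In the wrist view the pin runs from (296,125) to (305,45), and the bystanders are untouched. Next I'll move outside the pin head with the jaws shut.

{"op": "send_rows", "data": {"rows": "0 0.0075 -0.043 0.1 0 0;0 0.015 -0.086 0.183 0 0;0 0.0225 -0.13 0.183 0 0;0 0.03 -0.1726 0.183 0 0;0 0.03 -0.1726 0.183 0 0;0 0.03 -0.1726 0.183 0 0;0 0.03 -0.1726 0.183 0 0", "grip": 1}}

```text
time_s: 17.4
eef_pos: [0.4912, 0.1422, 0.2173]
tcp_rot: [1.168, 1.233, -1.168]
ft_force: [-0.2, -0.5, -0.0]
finger_gap: 0.002
```

```bash
python3 st.py
python3 - <<'E'
from h import *
f=grab_frame("wrist"); cv2.imwrite("pics/w5.png",f["img"])
for r in tip_of("pin_head","wrist")[:2]: print(r,atd(f,r["uv"]))
for r in tip_of("collar_top","wrist")[:2]: print(r,atd(f,r["uv"]))
E
```

```text
17.4 [0.4912 0.1422 0.2173] [-0.1791 -0.5123 -0.0351] [ 0.0344 -0.0064  0.0049] 0.001575013972270663 [ 0.0531  0.2938  1.561  -0.0017  1.2855 -0.0016]
[[ 0.0014  0.9985  0.0552]
 [-0.0015  0.0552 -0.9985]
 [-1.      0.0013  0.0016]]
top collar_top [(0.84, array([266.6, 256. ]), array([ 0.497 , -0.0327,  0.1379]))]
top pin_head [(0.73, array([184.9, 258.4]), array([0.4976, 0.0952, 0.0754]))]
top ball_center [(0.66, array([268.5, 250.4]), array([ 0.5047, -0.0353,  0.1386]))]
scene collar_top [(0.73, array([292.1, 177. ]), array([ 0.5054, -0.0323,  0.0885]))]
scene pin_head [(0.74, array([366.8, 170.6]), array([0.4402, 0.1279, 0.0014]))]
scene ball_center []
{'uv': [278.5, 235.9], 'conf': 0.64} [0.49303581 0.10019325 0.06345161]
{'uv': [283.8, 363.7], 'conf': 0.69} [0.49231132 0.15391148 0.29557071]
```

View pics/w5.png

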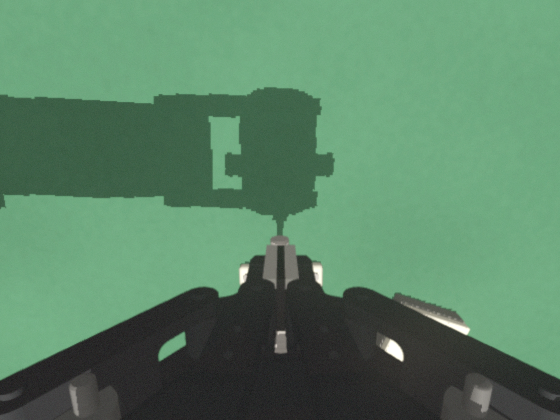

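The wrist view shows the shut fingers at (281,262), in line with the pin head just beyond them at (280,240). I'll descend and push.

{"op": "send_rows", "data": {"rows": "0.03 0.002 0 0 0 0;0.07 0.002 0 0 0 0;0.11 0.002 0 0 0 0;0.145 0.002 0 0 0 0;0.157 0.002 0 0 0 0;0.157 0.002 0 0 0 0"}}

```text
time_s: 18.55
eef_pos: [0.4929, 0.1427, 0.0596]
tcp_rot: [1.166, 1.235, -1.169]
ft_force: [0.2, 0.3, -0.3]
finger_gap: -0.003
```

{"op": "send_rows", "data": {"rows": "0 0 0.008 0 0 0;0 0 0.016 0 0 0;0 0 0.024 0 0 0;0 0 0.03 0 0 0;0 0 0.036 0 0 0;0 0 0.042 0 0 0"}}

```text
time_s: 19.15
eef_pos: [0.4956, 0.1004, 0.0601]
tcp_rot: [1.167, 1.234, -1.169]
ft_force: [1.4, 1.5, 1.7]
finger_gap: -0.001
```

```bash
python3 st.py
```

```text
19.15 [0.4956 0.1004 0.0601] [1.3972 1.527  1.7006] [ 0.2806 -0.1079 -0.061 ] -0.0009597155877731336 [-0.0316  0.48    1.7533 -0.0014  0.9081 -0.0864]
[[ 0.0002  0.9985  0.0556]
 [-0.0011  0.0556 -0.9985]
 [-1.      0.0001  0.0012]]
top collar_top [(0.78, array([266.8, 253.7]), array([ 0.5001, -0.033 ,  0.1386]))]
top pin_head [(0.69, array([191.6, 261.7]), array([0.4771, 0.0323, 0.327 ]))]
top ball_center [(0.73, array([268.1, 254.6]), array([ 0.4989, -0.0348,  0.1385]))]
scene collar_top [(0.56, array([294. , 176.4]), array([ 0.5054, -0.0291,  0.0894]))]
scene pin_head [(0.66, array([360.3, 174.1]), array([0.5006, 0.0887, 0.0683]))]
scene ball_center [(0.75, array([290.7, 157.5]), array([ 0.5072, -0.0362,  0.1386]))]
```

{"op": "send_rows", "data": {"rows": "0 0 0.003 0 0 0;0 0 0.006 0 0 0;0 0 0.009 0 0 0;0 0 0.012 0 0 0;0 0 0.015 0 0 0"}}

```text
time_s: 20.05
eef_pos: [0.4961, 0.0857, 0.0597]
tcp_rot: [1.166, 1.235, -1.169]
ft_force: [1.0, 2.3, -0.5]
finger_gap: -0.001
```

{"op": "send_rows", "data": {"rows": "0 0 0.004 0 0 0;0 0 0.008 0 0 0;0 0 0.012 0 0 0;0 0 0.016 0 0 0;0 0 0.02 0 0 0;0 0 0.024 0 0 0;0 0 0.028 0 0 0"}}

```text
time_s: 20.75
eef_pos: [0.4977, 0.0574, 0.0597]
tcp_rot: [1.166, 1.235, -1.169]
ft_force: [1.0, 1.6, -0.2]
finger_gap: -0.001
```

{"op": "send_rows", "data": {"rows": "0 0 0.001 0 0 0;0 0 0.002 0 0 0;0 0 0.003 0 0 0;0 0 0.003 0 0 0"}}

```text
time_s: 21.15
eef_pos: [0.4978, 0.0544, 0.0597]
tcp_rot: [1.166, 1.235, -1.169]
ft_force: [-0.2, 0.3, 0.3]
finger_gap: -0.003
```

{"op": "send_rows", "data": {"rows": "0 0 0.001 0 0 0;0 0 0.002 0 0 0;0 0 0.002 0 0 0"}}

```text
time_s: 21.45
eef_pos: [0.4979, 0.0523, 0.0597]
tcp_rot: [1.166, 1.235, -1.169]
ft_force: [0.7, 1.4, 0.3]
finger_gap: -0.004
```

{"op": "send_rows", "data": {"rows": "0 0 0.001 0 0 0;0 0 0.002 0 0 0;0 0 0.002 0 0 0"}}

```text
time_s: 21.75
eef_pos: [0.4979, 0.051, 0.0597]
tcp_rot: [1.167, 1.236, -1.169]
ft_force: [1.3, 6.4, 0.9]
finger_gap: -0.002
```

{"op": "send_rows", "data": {"rows": "0 0 0.001 0 0 0;0 0 0.0015 0 0 0;0 0 0.0015 0 0 0"}}

```text
time_s: 22.05
eef_pos: [0.4979, 0.0509, 0.0597]
tcp_rot: [1.17, 1.238, -1.168]
ft_force: [1.3, 12.8, 0.9]
finger_gap: 0.001
```

The force rose to 12.8 N with no further travel, and the face is about 72 mm from the axis, so the pin is at its hard stop. I'll retreat and check.

{"op": "send_rows", "data": {"rows": "0 0 -0.01 0 0 0;0 0 -0.03 0 0 0;0 0 -0.06 0 0 0;-0.03 0 -0.09 0 0 0;-0.08 0 -0.12 0 0 0;-0.12 0 -0.16 0 0 0;-0.15 0 -0.19 0 0 0;-0.15 0 -0.2 0 0 0;-0.15 0 -0.2 0 0 0"}}

```text
time_s: 22.95
eef_pos: [0.4866, 0.2518, 0.2106]
tcp_rot: [1.168, 1.238, -1.165]
ft_force: [-0.7, 0.4, -0.5]
finger_gap: -0.001
```

```bash
python3 st.py
python3 - <<'E'
from h import *
f=grab_frame("scene"); g=grab_frame("top"); print(ball(f,"scene"),ball(g,"top"))
for n in ["slide_box","oil_bottle","objective"]:
    for r in tip_of(n,"top")[:1]: print(n,r["uv"])
a=cv2.resize(f["img"][120:225,230:390],None,fx=5,fy=5,interpolation=cv2.INTER_CUBIC)
cv2.imwrite("pics/v6.png",a)
b=cv2.resize(g["img"][210:315,200:360],None,fx=5,fy=5,interpolation=cv2.INTER_CUBIC)
cv2.imwrite("pics/v7.png",b)
E
```

```text
22.95 [0.4866 0.2518 0.2106] [-0.6933  0.4142 -0.5224] [-0.0299  0.0652  0.0429] -0.0007484620530169038 [0.2624 0.3786 1.4612 0.0026 1.301  0.2036]
[[ 0.0001  0.9983  0.058 ]
 [ 0.0027  0.058  -0.9983]
 [-1.      0.0003 -0.0026]]
top collar_top [(0.61, array([266.6, 254.5]), array([ 0.499 , -0.0328,  0.1395]))]
top pin_head [(0.57, array([223., 260.]), array([0.4953, 0.0364, 0.0778]))]
top ball_center [(0.69, array([267.1, 254.2]), array([ 0.4994, -0.0334,  0.1395]))]
scene collar_top [(0.58, array([293. , 176.6]), array([ 0.5058, -0.0309,  0.0897]))]
scene pin_head [(0.47, array([332.4, 177.4]), array([0.5038, 0.038 , 0.0725]))]
scene ball_center [(0.56, array([293.8, 159.3]), array([ 0.5101, -0.0317,  0.1368]))]
(array([ 0.49954187, -0.0320774 ,  0.12272166]), 343, np.float64(0.0003101922016445292)) (array([ 0.50225826, -0.0321125 ,  0.12111353]), 386, np.float64(0.00036377237178408794))
slide_box [280.9, 162.2]
oil_bottle [334.2, 321.8]
objective [261.6, 327.8]
```

View pics/v6.png

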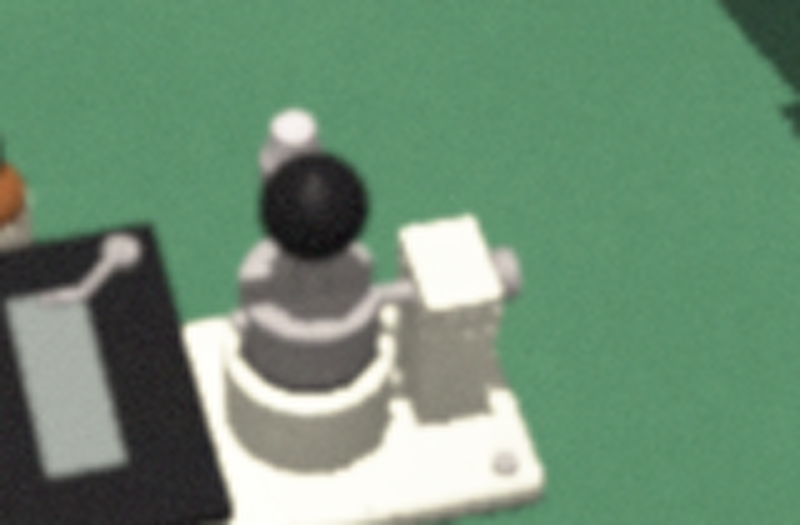

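View pics/v7.png

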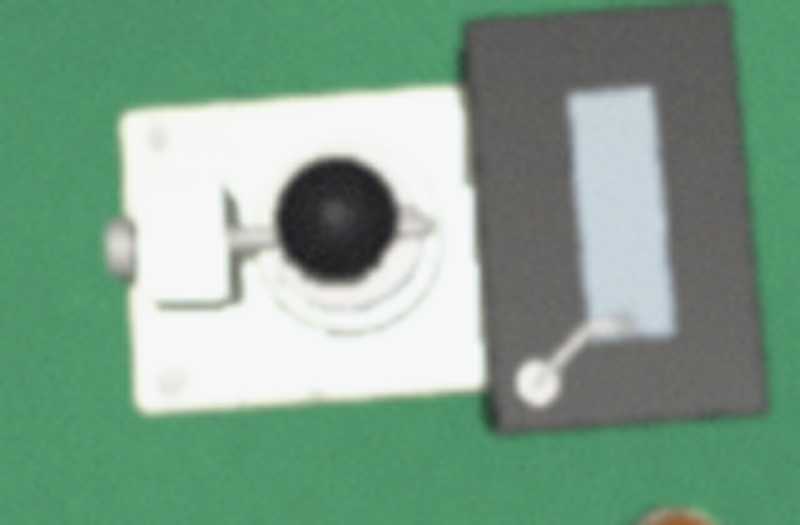

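The top crop shows the pin's head close to the guide at (120,248) and its nose out beyond the collar at (430,225). The scene crop agrees: the pin passes through the slot and the head sits at the guide at (507,272). I'm handing in.

```bash
python3 -c "from rig import *; print(hand_in())"
```

```text
the job is handed in; nothing more can be done
None
```

The screw is down and backed off, the pin is fully home through the slot, and the job is handed in at about 23 s of the 72 s allowed.

- **Screw:** I turned it clockwise in two grips until it hit the stop. The torque jumped from 0.12 to 1.1 N m and the grip slipped. I then backed it off 1.06 rad, which is a sixth of a turn, and released it.
- **Pin:** I pushed it with the shut fingers at about 1.5–2 N until it reached its hard stop, where the force rose to 12.8 N with no further travel. I then backed the arm well clear.
- **Last checks:** The pictures show the pin through the slot, its head at the guide and its nose beyond the collar. The ball measures 121–123 mm high (122 expected). The bottle, objective and slide box were found within 1–4 pixels of where they started, about the detector's scatter, and nothing touched them.
- **Disagreements:**
  - The first grip on the ball sat slightly high and was redone about 5 mm lower before any turning.
  - After the back-off, the residual torque read +0.10 N m rather than the negative value I expected. The reading was about the same after release, so it may be sensor bias.
  - The cameras differed by 2–4 mm on the ball's position, and some of the network's point detections were wrong and ignored.

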